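# Push a slid tube back to its stop and its half-fitted end cap home

### The job

One of the six tubes in the comb rack has slid forward and its black end cap is only half in. With the fingertips push gently on that cap, along the tube, until the tube is back against the stop at the rear of the rack and the cap is fully home, level with the other caps, then draw back clear. Leave the other five tubes and everything else on the bench alone, and do not pick anything up.

Things in the scene. Friction and masses are not known exactly. Their poses are not given: they have to be found in the camera images.
- rack: comb rack fixed to the bench: blue board 300 (x) by 272 by 8 mm, two black combs at x = -105 and 105 mm with six slots at 40 mm pitch (y = -100 to 100 mm; which tube lies in which varies), teeth 50 mm and slot floors 31.5 mm above the bench, aluminium angle as rear stop, its face at x = 140 mm. Origin at bench height under the middle; x along the slots from the caps to the stop, z up
- tube_slid: metal tube, 22 mm across, 325 mm long, in a slot of the rack; origin on its underside at mid-length, axis 11 mm above; x along the tube, away from the cap; it has slid 15 to 34 mm forward of the stop, weighs about 0.1 kg and slides back freely (under 1.5 N). Against the stop its origin is at x = -22.5 mm in the rack's frame
- half_cap_face (a point): centre of the round front face (22 mm across, facing the robot, rack -x) of the black end cap half in tube_slid; on the tube's axis, 42 mm above the bench. Home, it lies at x = -188.5 mm in the rack's frame, level with the other caps within 1.5 mm
- half_cap (a joint): how far that cap is pushed in, m: 0 = furthest out (its 3.5 mm flange 7 mm off the tube's end), 0.007 = home, flange on the tube. Starts at 0 to 0.0015, resists with about 6 N of friction all the way (the tube slides to its stop first, then the cap goes in) and stays where it is left. Home, it stops hard: push slowly
- tube_orange: metal tube, 22 mm across, 325 mm long, in a slot of the rack; origin on its underside at mid-length, axis 11 mm above; x along the tube, away from the cap; against the stop, with an orange cap fully home (3.5 mm flange showing): a bystander
- tube_1: metal tube, 22 mm across, 325 mm long, in a slot of the rack; origin on its underside at mid-length, axis 11 mm above; x along the tube, away from the cap; against the stop, with a black cap fully home (3.5 mm flange showing): a bystander
- tube_2: metal tube, 22 mm across, 325 mm long, in a slot of the rack; origin on its underside at mid-length, axis 11 mm above; x along the tube, away from the cap; against the stop, with a black cap fully home (3.5 mm flange showing): a bystander
- tube_3: metal tube, 22 mm across, 325 mm long, in a slot of the rack; origin on its underside at mid-length, axis 11 mm above; x along the tube, away from the cap; against the stop, with a black cap fully home (3.5 mm flange showing): a bystander
- tube_4: metal tube, 22 mm across, 325 mm long, in a slot of the rack; origin on its underside at mid-length, axis 11 mm above; x along the tube, away from the cap; against the stop, with a black cap fully home (3.5 mm flange showing): a bystander
- cap_bin: yellow open bin of black caps, 140 x 100 x 56 mm; origin at the centre of its underside; a bystander
- marker: black marker lying, 136 x 16 x 18 mm; origin at the centre of its underside; a bystander
- deburr_tool: yellow-handled deburring tool lying, 175 x 21 x 21 mm; origin at the centre of its underside; a bystander
- loose_cap: single black end cap on the bench, 22 mm across, 11 mm high; origin at the centre of its underside; a bystander
- plug_gauge: plug gauge with a green ring, lying, 111 x 25 x 26 mm; origin at the centre of its underside; a bystander
- vee_block: small steel vee block left of the rack, 40 x 45 x 34 mm; origin at the centre of its underside; a bystander
- spare_tube: spare metal tube lying across the front of the bench, 325 x 22 x 22 mm; origin at the centre of its underside; a bystander

How it is judged (in metres and radians):
On the way:
1. the fingers push on the slid tube's cap or end (contact force between the fingers and tube_slid above 1 N), for 0.05 s.
At the end, for the whole second after the job is handed in: The cap is home in its tube to 1.5 mm, the tube is within 3 mm of the rear stop, lies down in its slots (height within 4 mm, direction within 0.03 rad) and is at rest; the other five tubes are within 6 mm of where they were (value of joint half_cap above 0.0055 m and x of tube_slid in the frame of rack above -0.0255 m and z of tube_slid in the frame of rack between 0.0285 and 0.0355 m and angle between the x axis of tube_slid and the x axis of rack, either way round below 0.03 rad and linear speed of tube_slid below 0.01 m/s and distance of each of tube_orange, tube_1, tube_2, tube_3, tube_4 from where it was at the start of the episode below 0.006 m); the robot touches nothing.
It fails at once if the slid tube is lifted out of its slots (its middle 12 mm up, or its front end 15 mm up) (z of tube_slid in the frame of rack above 0.0435 m or z of half_cap_face in the frame of rack above 0.0575 m).
It fails at once if the slid tube or its cap is pushed with more than 60 N (contact force between the fingers and tube_slid above 60 N).
It fails at once if another tube in the rack is moved more than 6 mm or pressed with more than 3 N (distance of any of tube_orange, tube_1, tube_2, tube_3, tube_4 from where it was at the start of the episode above 0.006 m or contact force between the fingers and tube_orange above 3 N or contact force between the fingers and tube_1 above 3 N or contact force between the fingers and tube_2 above 3 N or contact force between the fingers and tube_3 above 3 N or contact force between the fingers and tube_4 above 3 N).
It fails at once if something else on the bench is moved more than 15 mm (distance of any of cap_bin, marker, deburr_tool, loose_cap, plug_gauge, vee_block, spare_tube from where it was at the start of the episode above 0.015 m).
It also fails if it takes over 32 s, if anything falls off the work surface, if the arm or the gripper's body presses on something with over 40 N, if the wrist force passes 120 N, or if a joint passes its speed limit or range.

### The arm

A 6-joint arm with a two-finger parallel gripper is mounted at the origin on a cart in front of the work surface, level with it; the furniture and walls round the work are solid. World frame = base frame: x ahead of the robot, y to its left, z up, the work surface at z = 0. Lengths are in mm, angles in rad, forces in N, time in s.
With the tool pointing down it reaches from about 275 to 1000 mm from the base axis. Payload 8.4 kg.
Tool frame: the origin (TCP) lies midway between the tips of the shut fingers; the grasp point (between the pads) lies 19 mm behind it; z points along the fingers, y is the line along which they close (so a half turn about z gives the same grasp; the last joint's range is limited). The gripper opens to 85 mm and grips with 20 to 120 N. Pads are 22 mm wide; open, the fingers measure 114 mm over their backs; the gripper's body (76 mm by 85 mm) begins 54 mm behind the grasp point. The pads swing forward as they close: fully open they stand 13 mm farther back than shut.
Start: joints at [1.187, 0.353, 1.633, -0, 1.155, -0.002], TCP at [232.868, 580, 231.281] pointing down, gripper open.
Joint ranges: [-2.63, 2.63], [-0.92, 2.1], [0.06, 2.66], [-1.3, 4.44], [0, 2.69], [-3.02, 3.02]. Speed limits (rad/s): [2.22, 2.22, 2.79, 3.14, 3.14, 3.14].

### API

Orientations are given as [roll, pitch, yaw] about the fixed x, y, z axes, in that order (R = Rz(yaw) Ry(pitch) Rx(roll)).
In Python, from rig import telemetry, optics, r gives the robot as it stands.
- The arm moves only by the tool play_rows, never from a script. Its arguments are lists of equal length, an entry for each row: "dp": the shift along the tool's x, y, z in units of 40 mm (1.0 is 40 mm), a list of three; "rot": the turn, a rotation vector about the tool's x, y, z in units of 6 degrees (1.0 is 6 degrees), a list of three. In form: {"dp": [[tx, ty, tz], ...], "rot": [[ax, ay, az], ...]}. A call has 1 to 5 rows; each row is the pose to reach, as a shift and turn from the pose commanded when the call began, along the tool's axes at that moment; what a row does not reach only later rows make up. A row lasts 1/12 s, in which the tool goes at most 41.7 mm and 7.16 degrees, less where a joint would pass 70% of its speed; a pose out of reach is approached as far as the arm can. A call with a gripper value outside its range is refused whole. "fingers" is the opening, from 0 (shut) to 1 (fully open), set as the call begins (left out, the last holds). The fingers move at their own pace and stop on an object; "grip_force" is the grip in N (left out, the last holds). Time passes only in rows, so rows that repeat a pose let the fingers close. It gives the time, the measured TCP pose, the force, the opening and the grip force at its end, in the units of the state.
- telemetry.sense(): the state, without advancing time (a new reading comes with each control period).
- optics.grab_frame(name): name is "side" or "top"; returns a dict with "color" (384x512x3 uint8, red, green, blue), "mtx" (3x3 intrinsics, pixels), "R" (3x3) and "t" (3): a world point X has camera coordinates R X + t. Camera axes: x right, y down, z forward; pixel columns grow to the right and rows downward; lengths in mm; the calibration is good to about 2 mm. A picture is of the moment at which its call begins. There is no depth.
- r.sign_off(): hands the job in; it is judged then, once.
The state is a dict: "clock": time; "qpos": joint angles; "qvel": joint speeds; "joint_efforts": joint torques, N m; "eef_pos": TCP position; "tcp_rot": TCP orientation; "contact_force": force on the tool from outside, world axes, zero at the start; "wrist_torque": the same for the moment, N m; "opening": opening from 0.0 (shut) to 1.0 (fully open); "grasp_force": force on a finger pad.
Only numpy, scipy, OpenCV 4.12 (cv2) and the standard library are available. Lean on these libraries where they do the work, as an engineer would, in place of code of your own. Each camera call takes 0.05 s, during which the arm holds its last target. There are 200 camera calls.

## Working session

There is one attempt and no reset: what is moved stays moved. The work goes in short steps, Python scripts to look and compute and a tool call to move; the robot and the scene stay as the last step left them, time stands still between calls to the robot, and variables do not carry over. Pictures are saved under pics/ and viewed, at most 10 in all, crops included, and the job is handed in when it is done.

Besides the shell and the picture viewer there is one more tool, called after ">>>" by a JSON object that holds its "fn" and its "kwargs". play_rows: Moves the arm, as the interface text tells. Its arguments: {"type":"object","properties":{"dp":{"type":"array"},"rot":{"type":"array"},"fingers":{"type":"number"},"grip_force":{"type":"number"}},"required":["dp","rot"]}

```bash
mkdir -p pics; ls
python3 - <<'E'
from rig import telemetry, optics, r
import cv2
print(telemetry.sense())
for n in("top","side"):
    f=optics.grab_frame(n); cv2.imwrite(f"pics/{n}0.png",f["color"][:,:,::-1]); print(n,f["mtx"],f["R"],f["t"])
E
```

```text
pics
{'clock': 0.0, 'qpos': array([ 1.18660443e+00,  3.53620386e-01,  1.63415265e+00,  2.32602024e-05,
        1.15516946e+00, -2.41232457e-03]), 'qvel': array([ 3.68557401e-04,  8.06497928e-05, -2.09006164e-03,  2.21928636e-03,
        4.54474314e-05, -9.51581490e-04]), 'joint_efforts': array([-2.08266676e-03, -6.05212355e+01, -3.42084074e+01, -2.35226953e-04,
        9.09407157e-03,  1.62867019e-05]), 'eef_pos': array([232.68016263, 579.56141399, 230.57108327]), 'tcp_rot': array([-3.14024286e+00, -2.45234079e-05,  2.75980366e+00]), 'contact_force': array([ 0.82521172, -0.4614637 , -0.30832904]), 'wrist_torque': array([ 0.04558075, -0.06640079,  0.03760962]), 'grasp_force': 0.0, 'opening': 1.0012629639819275}
top [[445.38854078   0.         251.89363997]
 [  0.         445.38854078 187.5019403 ]
 [  0.           0.           1.        ]] [[ 0.00907567 -0.99990848  0.01003352]
 [-0.99085339 -0.01034357 -0.13454582]
 [ 0.13463729 -0.00872065 -0.99085657]] [  18.18286652  572.27913698 1437.91771134]
side [[443.77870708   0.         252.12253116]
 [  0.         443.77870708 188.20784802]
 [  0.           0.           1.        ]] [[-0.99983595 -0.01697129 -0.00632871]
 [-0.00226823  0.46396796 -0.88584908]
 [ 0.01797032 -0.8856894  -0.46393034]] [ 558.45081524   35.29966001 2005.35784384]
```

View pics/top0.png

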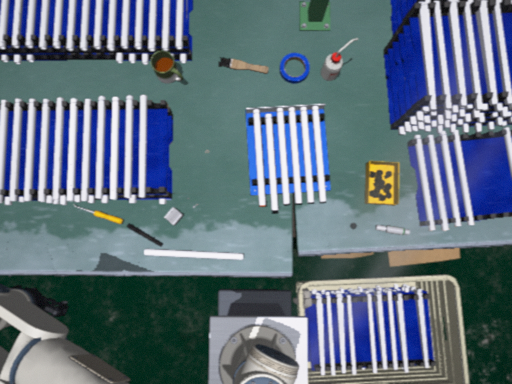

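View pics/side0.png

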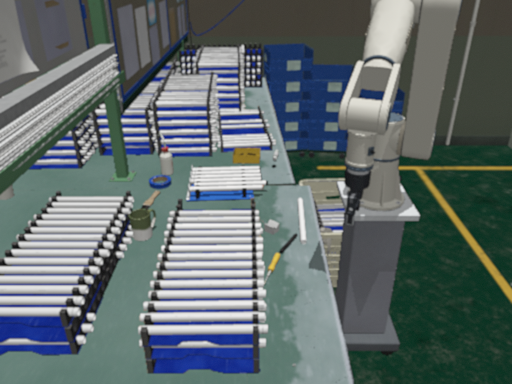

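The top view shows the rack at columns 247–328, rows 105–205. The slid tube sticks out at about (275, 208). I'll zoom in on both views.

Run:
```python
import cv2
a=cv2.imread("pics/top0.png")[98:216,238:338]; cv2.imwrite("pics/topc.png",cv2.resize(a,None,fx=5,fy=5,interpolation=cv2.INTER_CUBIC))
a=cv2.imread("pics/side0.png")[155:210,180:280]; cv2.imwrite("pics/sidec.png",cv2.resize(a,None,fx=7,fy=7,interpolation=cv2.INTER_CUBIC))
```

```text
(no output)
```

View pics/topc.png

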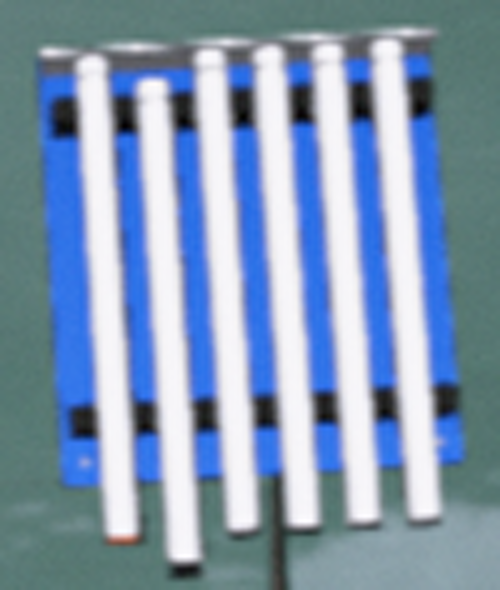

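View pics/sidec.png

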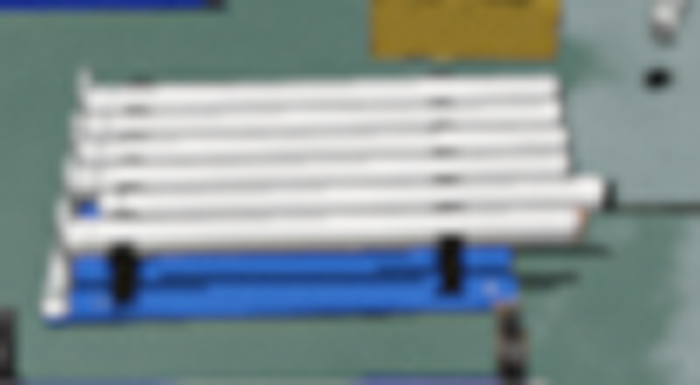

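```bash
cat > h.py <<'E'
import numpy as np, cv2
def ray(f,u,v,z):
    d=f["R"].T@np.linalg.solve(f["mtx"],np.array([u,v,1.])); c=-f["R"].T@f["t"]
    return c+d*(z-c[2])/d[2]
def proj(f,X):
    p=f["mtx"]@(f["R"]@np.asarray(X)+f["t"]); return p[:2]/p[2]
E
python3 - <<'E'
from h import *
from rig import optics
f=optics.grab_frame("top"); im=f["color"].astype(float); mn=im.min(2)
print("cam",-f["R"].T@f["t"])
tr=[[] for _ in range(6)]
for v in range(122,196):
    w=np.clip((mn[v]-110)/100,0,1); b=(w>.4).astype(np.uint8)
    runs=[];u=246
    while u<332:
        if b[u]:
            s=u
            while b[u]:u+=1
            if u-s>=3: runs.append((s,u))
        u+=1
    if len(runs)==6:
        for k,(s,e) in enumerate(runs):
            x=np.arange(s-1,e+1); tr[k].append(ray(f,(w[s-1:e+1]*x).sum()/w[s-1:e+1].sum(),v,44)[:2])
yaws=[];L=[]
for t in tr:
    t=np.array(t); p=np.polyfit(t[:,0],t[:,1],1); L.append(p); yaws.append(np.arctan(p[0]))
print(len(tr[0]),np.round(yaws,4),np.mean(yaws))
print("y at x=500,600",[np.round([np.polyval(p,500),np.polyval(p,600)],1) for p in L])
for k,p in enumerate(L):
    out=[]
    for x in np.arange(440,560,4):
        u,v=proj(f,[x,np.polyval(p,x),44]); 
        out.append(cv2.getRectSubPix(im[:,:,1].astype(np.float32),(1,1),(u,v))[0,0])
    print(k,np.round(out).astype(int))
E
```

```text
cam [ 373.28236032   36.64019463 1501.5855445 ]
74 [0.0697 0.0694 0.0695 0.0703 0.0703 0.0709] 0.07004722686232201
y at x=500,600 [array([-10.6,  -3.6]), array([-50.7, -43.8]), array([-90.9, -84. ]), array([-131.3, -124.2]), array([-171.4, -164.4]), array([-211.7, -204.6])]
0 [158 154 141 130 123 122 123 121 121 122 123 123 123 120 121 121 121 103
 121 217 247 245 245 245 245 245 245 246 245 246]
1 [149 139 130 124 123 120 121 123 123 122 124 117  62  32  92 214 248 245
 246 245 245 246 245 245 245 245 245 245 245 245]
2 [133 128 125 124 124 124 122 124 131 139 137 130 136 137 131 124 123 123
 107  90 177 241 246 245 245 245 245 245 245 245]
3 [161 161 160 158 157 160 160 159 157 155 156 158 157 159 153 149 139 130
 123  95 104 216 248 246 245 245 245 245 245 245]
4 [159 160 162 162 163 163 160 160 161 160 160 161 162 161 163 162 161 161
 162 155 119 133 229 247 245 245 245 246 245 245]
5 [163 161 159 161 161 161 160 161 160 161 162 163 164 164 164 164 163 163
 164 160 146 109 161 238 247 245 245 245 246 244]
```

```bash
cat >> h.py <<'E'
from scipy.spatial.transform import Rotation as Ro
def plan(x,z,yaw=np.pi+0.070,off=0):
    from rig import telemetry
    s=telemetry.sense(); R=Ro.from_euler("xyz",s["tcp_rot"]); p=s["eef_pos"]
    t=np.array([x,-50.7+0.0695*(x-500)+off,z]); T=Ro.from_euler("xyz",[np.pi,0,yaw])
    print("t",round(s["clock"],2),"pos",p.round(1),"rpy",s["tcp_rot"].round(3),"F",s["contact_force"].round(1),"open",round(s["opening"],2))
    print("dp",(R.inv().apply(t-p)/40).round(2),"rot",(np.degrees((R.inv()*T).as_rotvec())/6).round(2))
E
python3 -c "from h import *;plan(436,180)"
```

```text
t 0.15 pos [232.7 579.7 230.7] rpy [-3.141  0.     2.76 ] F [-0.8  0.2  0.3] open 1.0
dp [-10.63 -12.83   1.28] rot [-0.01 -0.   -4.31]
```

>>> {"fn": "play_rows", "kwargs": {"dp": [[-0.6,-0.75,0],[-1.25,-1.5,0],[-1.9,-2.25,0],[-2.5,-3.0,0],[-3.1,-3.75,0]], "rot": [[0,0,-0.3],[0,0,-0.6],[0,0,-0.9],[0,0,-1.2],[0,0,-1.5]], "fingers": 0}}

```text
clock: 0.57
eef_pos: [292.1, 392.7, 231.0]
tcp_rot: [-3.141, -0.0, 2.919]
contact_force: [1.3, -0.0, -0.2]
opening: 0.298
grasp_force: 0.0
```

```bash
python3 -c "from h import *;plan(436,180)"
```

```text
t 0.57 pos [292.1 392.7 231. ] rpy [-3.141 -0.     2.919] F [ 1.3 -0.  -0.2] open 0.3
dp [ -5.98 -10.13   1.28] rot [-0.   -0.   -2.79]
```

>>> {"fn": "play_rows", "kwargs": {"dp": [[-0.5,-0.85,0.1],[-1.0,-1.7,0.2],[-1.5,-2.55,0.3],[-2.0,-3.4,0.4],[-2.5,-4.25,0.5]], "rot": [[0,0,-0.3],[0,0,-0.6],[0,0,-0.9],[0,0,-1.2],[0,0,-1.4]]}}

```text
clock: 0.98
eef_pos: [351.6, 204.8, 211.2]
tcp_rot: [3.141, 0.0, 3.066]
contact_force: [1.0, -0.4, 0.2]
opening: 0.0
grasp_force: 0.0
```

```bash
python3 -c "from h import *;plan(436,180)"
```

```text
t 0.98 pos [351.6 204.8 211.2] rpy [3.141 0.    3.066] F [ 1.  -0.4  0.2] open 0.0
dp [-2.6  -6.32  0.78] rot [ 0.    0.   -1.39]
```

>>> {"fn": "play_rows", "kwargs": {"dp": [[-0.4,-0.9,0.1],[-0.8,-1.8,0.2],[-1.2,-2.7,0.3],[-1.5,-3.6,0.4],[-1.85,-4.5,0.55]], "rot": [[0,0,-0.2],[0,0,-0.4],[0,0,-0.6],[0,0,-0.8],[0,0,-1.0]]}}

```text
clock: 1.4
eef_pos: [411.5, 19.4, 189.4]
tcp_rot: [3.142, 0.001, -3.114]
contact_force: [0.5, 1.5, 0.6]
opening: 0.001
grasp_force: 0.0
```

```bash
python3 -c "from h import *;plan(436,120)"
```

```text
t 1.4 pos [411.5  19.4 189.4] rpy [ 3.142e+00  1.000e-03 -3.114e+00] F [0.5 1.5 0.6] open 0.0
dp [-0.56 -1.88  1.74] rot [ 0.    0.01 -0.41]
```

>>> {"fn": "play_rows", "kwargs": {"dp": [[-0.2,-0.7,0.4],[-0.4,-1.3,0.8],[-0.56,-1.88,1.2],[-0.56,-1.88,1.74],[-0.56,-1.88,1.74]], "rot": [[0,0,-0.15],[0,0,-0.3],[0,0,-0.41],[0,0,-0.41],[0,0,-0.41]]}}

```text
clock: 1.82
eef_pos: [433.7, -54.1, 116.8]
tcp_rot: [3.141, -0.005, -3.075]
contact_force: [-1.9, 0.4, -0.3]
opening: 0.001
grasp_force: 0.0
```

```bash
python3 -c "
from h import *;plan(436,30)
from rig import optics
f=optics.grab_frame('top'); a=f['color'][98:258,218:338,::-1]; cv2.imwrite('pics/top1.png',cv2.resize(a,None,fx=3.7,fy=3.7,interpolation=cv2.INTER_CUBIC))
"
```

```text
t 1.82 pos [433.7 -54.1 116.8] rpy [ 3.141 -0.005 -3.075] F [-1.9  0.4 -0.3] open 0.0
dp [-0.07 -0.03  2.17] rot [ 0.01 -0.05 -0.03]
```

View pics/top1.png

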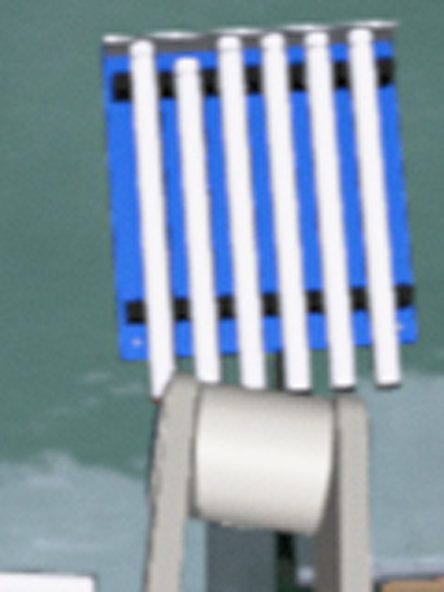

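The arm (crop column 260, row 450) is in front of the rack and hides the cap. The slid tube's rear end is still visible at crop (187, 65). I'll lower the tool to the cap's height.

>>> {"fn": "play_rows", "kwargs": {"dp": [[-0.03,-0.02,0.5],[-0.05,-0.03,1.0],[-0.05,-0.03,1.5],[-0.05,-0.03,2.0],[-0.05,-0.03,2.17]], "rot": [[0,0,0],[0,0,0],[0,0,0],[0,0,0],[0,0,0]]}}

```text
clock: 2.28
eef_pos: [437.1, -53.4, 32.0]
tcp_rot: [3.141, -0.002, -3.071]
contact_force: [-1.2, 0.7, 1.4]
opening: 0.001
grasp_force: 0.0
```

>>> {"fn": "play_rows", "kwargs": {"dp": [[0,0,0],[0,0,0],[0,0,0]], "rot": [[0,0,0],[0,0,0],[0,0,0]]}}

```text
clock: 2.53
eef_pos: [438.7, -54.1, 34.1]
tcp_rot: [-3.141, 0.002, -3.072]
contact_force: [0.1, 0.5, 1.3]
opening: 0.001
grasp_force: 0.0
```

```bash
python3 -c "
from h import *;plan(470,29)
from rig import optics
f=optics.grab_frame('side'); a=f['color'][140:230,170:310,::-1]; cv2.imwrite('pics/side1.png',cv2.resize(a,None,fx=5.5,fy=5.5,interpolation=cv2.INTER_CUBIC))
"
```

```text
t 2.53 pos [438.7 -54.1  34.1] rpy [-3.141e+00  2.000e-03 -3.072e+00] F [0.1 0.5 1.3] open 0.0
dp [-0.78 -0.02  0.13] rot [-0.    0.02  0.  ]
```

View pics/side1.png

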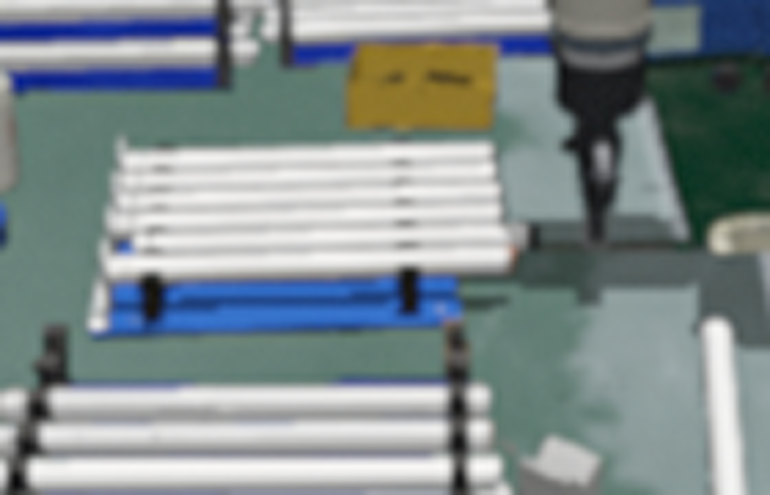

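The side view shows the shut fingers (crop column 597, row 210) about 30 mm in front of the slid tube's cap (crop 535, 237), with nothing between them. I'll approach slowly.

>>> {"fn": "play_rows", "kwargs": {"dp": [[-0.12,0,0.06],[-0.24,0,0.12],[-0.34,-0.01,0.12],[-0.44,-0.01,0.12],[-0.5,-0.01,0.12]], "rot": [[0,0,0],[0,0,0],[0,0,0],[0,0,0],[0,0,0]]}}

```text
clock: 3.0
eef_pos: [458.8, -53.3, 28.2]
tcp_rot: [-3.141, 0.001, -3.072]
contact_force: [0.2, -0.0, 0.1]
opening: -0.001
grasp_force: 0.0
```

>>> {"fn": "play_rows", "kwargs": {"dp": [[-0.05,0,0],[-0.1,0,0],[-0.15,0,0],[-0.2,0,0],[-0.25,0,0]], "rot": [[0,0,0],[0,0,0],[0,0,0],[0,0,0],[0,0,0]]}}

```text
clock: 3.42
eef_pos: [467.9, -52.6, 28.1]
tcp_rot: [3.142, -0.0, -3.072]
contact_force: [-0.1, -0.8, 0.5]
opening: -0.004
grasp_force: 0.0
```

```bash
python3 -c "from h import *;plan(500,29)"
```

```text
t 3.42 pos [467.9 -52.6  28.1] rpy [ 3.142 -0.    -3.072] F [-0.1 -0.8  0.5] open -0.0
dp [-0.8  -0.01 -0.02] rot [ 0. -0. -0.]
```

>>> {"fn": "play_rows", "kwargs": {"dp": [[-0.05,0,0],[-0.1,0,0],[-0.15,0,0],[-0.2,0,0],[-0.25,0,0]], "rot": [[0,0,0],[0,0,0],[0,0,0],[0,0,0],[0,0,0]]}}

```text
clock: 3.83
eef_pos: [477.9, -51.9, 28.1]
tcp_rot: [3.142, -0.0, -3.072]
contact_force: [-1.4, -0.0, -0.8]
opening: -0.002
grasp_force: 0.3
```

>>> {"fn": "play_rows", "kwargs": {"dp": [[-0.05,0,0],[-0.1,0,0],[-0.15,0,0],[-0.2,0,0],[-0.25,0,0]], "rot": [[0,0,0],[0,0,0],[0,0,0],[0,0,0],[0,0,0]]}}

```text
clock: 4.25
eef_pos: [487.9, -51.2, 28.1]
tcp_rot: [3.142, -0.0, -3.072]
contact_force: [-0.4, 0.3, 0.6]
opening: -0.0
grasp_force: 0.3
```

```bash
python3 -c "from h import *;plan(500,29)"
```

```text
t 4.25 pos [487.9 -51.2  28.1] rpy [ 3.142 -0.    -3.072] F [-0.4  0.3  0.6] open -0.0
dp [-0.3  -0.01 -0.02] rot [ 0. -0. -0.]
```

Contact is made and the tube is sliding. I'll go slower now, at about 1 mm per row.

>>> {"fn": "play_rows", "kwargs": {"dp": [[-0.025,0,0],[-0.05,0,0],[-0.075,0,0],[-0.1,0,0],[-0.125,0,0]], "rot": [[0,0,0],[0,0,0],[0,0,0],[0,0,0],[0,0,0]]}}

```text
clock: 4.67
eef_pos: [492.8, -50.9, 28.1]
tcp_rot: [-3.142, -0.0, -3.072]
contact_force: [-0.7, -0.9, 0.5]
opening: 0.001
grasp_force: 0.3
```

>>> {"fn": "play_rows", "kwargs": {"dp": [[-0.025,0,0],[-0.05,0,0],[-0.075,0,0]], "rot": [[0,0,0],[0,0,0],[0,0,0]]}}

```text
clock: 4.92
eef_pos: [495.0, -50.6, 27.9]
tcp_rot: [3.141, -0.002, -3.072]
contact_force: [-5.5, -1.0, 4.0]
opening: -0.002
grasp_force: 2.9
```

```bash
python3 -c "
from h import *;plan(500,29)
from rig import optics
f=optics.grab_frame('top'); a=f['color'][98:218,228:338,::-1]; cv2.imwrite('pics/top2.png',cv2.resize(a,None,fx=5,fy=5,interpolation=cv2.INTER_CUBIC))
"
```

```text
t 4.92 pos [495.  -50.6  27.9] rpy [ 3.141e+00 -2.000e-03 -3.072e+00] F [-5.5 -1.   4. ] open -0.0
dp [-0.12 -0.01 -0.03] rot [ 0.   -0.02 -0.  ]
```

View pics/top2.png

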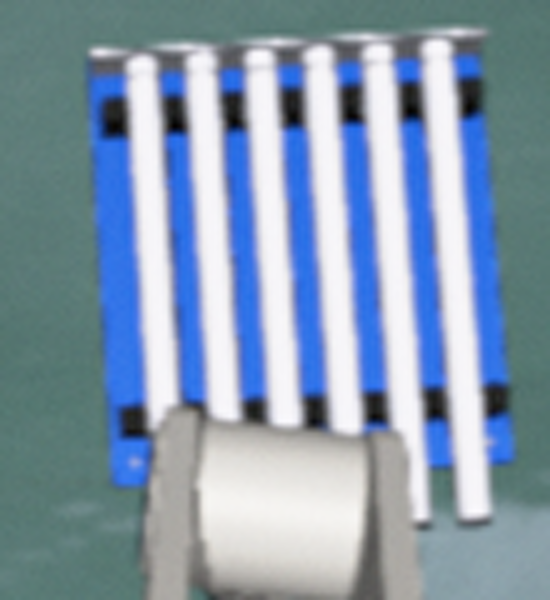

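The slid tube's rear end (crop 200, 58) is now level with its neighbours, so it is at the stop. The force has risen to about 6 N, which means the cap is starting to go in.

>>> {"fn": "play_rows", "kwargs": {"dp": [[-0.02,0,0],[-0.04,0,0],[-0.06,0,0],[-0.08,0,0],[-0.1,0,0]], "rot": [[0,0,0],[0,0,0],[0,0,0],[0,0,0],[0,0,0]]}}

```text
clock: 5.38
eef_pos: [498.3, -50.4, 27.8]
tcp_rot: [3.141, -0.003, -3.072]
contact_force: [-6.4, -1.2, 3.9]
opening: 0.0
grasp_force: 3.1
```

>>> {"fn": "play_rows", "kwargs": {"dp": [[-0.01,0,0],[-0.02,0,0],[-0.03,0,0],[-0.04,0,0],[-0.05,0,0]], "rot": [[0,0,0],[0,0,0],[0,0,0],[0,0,0],[0,0,0]]}}

```text
clock: 5.8
eef_pos: [500.2, -50.2, 27.8]
tcp_rot: [3.141, -0.003, -3.072]
contact_force: [-5.7, -1.6, 3.9]
opening: -0.004
grasp_force: 3.1
```

>>> {"fn": "play_rows", "kwargs": {"dp": [[-0.01,0,0],[-0.02,0,0],[-0.03,0,0]], "rot": [[0,0,0],[0,0,0],[0,0,0]]}}

```text
clock: 6.05
eef_pos: [501.5, -50.2, 27.9]
tcp_rot: [3.141, -0.003, -3.072]
contact_force: [-6.3, -1.5, 3.4]
opening: -0.002
grasp_force: 3.1
```

>>> {"fn": "play_rows", "kwargs": {"dp": [[-0.01,0,0],[-0.02,0,0],[-0.03,0,0]], "rot": [[0,0,0],[0,0,0],[0,0,0]]}}

```text
clock: 6.3
eef_pos: [501.6, -50.1, 27.7]
tcp_rot: [3.141, -0.005, -3.072]
contact_force: [-10.5, -1.4, 7.2]
opening: -0.004
grasp_force: 5.2
```

>>> {"fn": "play_rows", "kwargs": {"dp": [[-0.01,0,0],[-0.02,0,0]], "rot": [[0,0,0],[0,0,0]]}}

```text
clock: 6.47
eef_pos: [501.6, -50.0, 27.6]
tcp_rot: [3.141, -0.006, -3.072]
contact_force: [-11.0, -3.0, 8.6]
opening: -0.0
grasp_force: 6.3
```

The position has stopped changing while the force rises, so the cap is home. I'll draw straight back, then lift and move left so the top camera can see it.

>>> {"fn": "play_rows", "kwargs": {"dp": [[0.1,0,0],[0.4,0,0],[0.9,0,0],[1.4,0,0],[1.6,0,0]], "rot": [[0,0,0],[0,0,0],[0,0,0],[0,0,0],[0,0,0]]}}

```text
clock: 6.88
eef_pos: [438.7, -54.4, 27.9]
tcp_rot: [3.141, -0.001, -3.072]
contact_force: [-0.9, 1.3, -0.1]
opening: -0.007
grasp_force: 0.0
```

>>> {"fn": "play_rows", "kwargs": {"dp": [[0,0,-0.7],[0,0,-1.5],[0,0,-2.3],[0,0,-3.1],[0,0,-3.9]], "rot": [[0,0,0],[0,0,0],[0,0,0],[0,0,0],[0,0,0]]}}

```text
clock: 7.3
eef_pos: [441.8, -54.4, 186.1]
tcp_rot: [-3.141, 0.002, -3.072]
contact_force: [0.8, -0.2, 0.5]
opening: 0.003
grasp_force: 0.0
```

>>> {"fn": "play_rows", "kwargs": {"dp": [[0,0.8,0],[0.1,1.7,0],[0.2,2.6,0],[0.3,3.5,0],[0.4,4.4,0]], "rot": [[0,0,0],[0,0,0],[0,0,0],[0,0,0],[0,0,0]]}}

```text
clock: 7.72
eef_pos: [413.3, 121.8, 184.8]
tcp_rot: [3.141, 0.002, -3.073]
contact_force: [0.6, -0.1, 0.2]
opening: 0.002
grasp_force: 0.0
```

>>> {"fn": "play_rows", "kwargs": {"dp": [[0.1,0.8,0],[0.2,1.6,0],[0.3,2.4,0],[0.4,2.8,0],[0.4,2.8,0]], "rot": [[0,0,0],[0,0,0],[0,0,0],[0,0,0],[0,0,0]]}}

```text
clock: 8.13
eef_pos: [389.3, 234.0, 184.5]
tcp_rot: [3.14, 0.002, -3.069]
contact_force: [-0.4, -0.3, 0.2]
opening: 0.001
grasp_force: 0.0
```

Run:
```python
from h import *
from rig import optics
f=optics.grab_frame('top'); im=f["color"]; a=im[98:218,228:338,::-1]; cv2.imwrite('pics/top3.png',cv2.resize(a,None,fx=5,fy=5,interpolation=cv2.INTER_CUBIC))
for k,y in enumerate([-10.6,-50.7,-90.9,-131.3,-171.4,-211.7]):
    o=[]
    for x in np.arange(490,540,3):
        u,v=proj(f,[x,y+.07*(x-500),44]); o.append(cv2.getRectSubPix(im[:,:,1].astype(np.float32),(1,1),(u,v))[0,0])
    print(k,np.round(o).astype(int))
```

```text
0 [120 121 121 121 122 117 102  98 170 243 247 245 245 246 245 245 246]
1 [138 139 133 126 123 122 121 109  71 144 224 246 246 246 245 245 245]
2 [138 138 131 125 122 123 125 118  81  99 176 230 245 246 245 245 246]
3 [159 158 156 154 146 136 128 125 116  81 105 186 244 248 246 246 246]
4 [163 162 160 163 162 162 160 161 161 151 119 112 180 242 247 246 245]
5 [164 165 164 165 165 164 164 163 162 159 144 117 108 188 240 246 246]
```

View pics/top3.png

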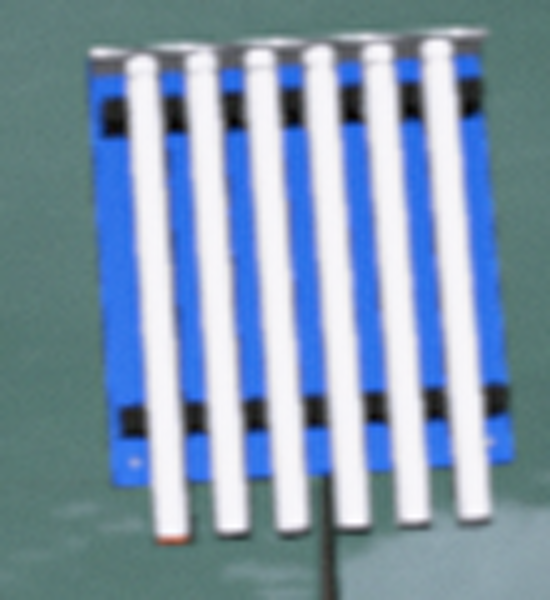

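The second tube's cap (crop 232, 532) is now level with its neighbours, with the same thin flange showing. The other tubes haven't moved and the arm is clear, so I'm handing in.

```bash
python3 -c "from rig import r;print(r.sign_off())"
```

```text
the job is handed in; nothing more can be done
None
```

The slid tube is back against the rear stop with its cap pushed home, level with the other caps in the top view; the arm is drawn back clear and the job is handed in at about 8 s (no pass/fail result was returned).

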